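Mix a bottle by inversion and stand it on the balance

ROBOT

A 6-joint arm with a two-finger parallel gripper is mounted at the origin on the work surface. World frame = base frame: x ahead of the robot, y to its left, z up, the work surface at z = 0. Lengths are in m, angles in degrees, forces in N, time in s.
With the tool pointing down it reaches from about 0.275 to 0.775 m from the base axis. Payload 14.6 kg.
Tool frame: the origin (TCP) lies on the centre line of the jaws, within the pads' length; the fingertips stand 25 mm ahead of it and the grasp point (between the pads) lies 6 mm ahead of it (r.tip_reach is the distance from the TCP to the fingertips, in m); z points along the fingers, y is the line along which they close (so a half turn about z gives the same grasp; the last joint's range is limited). The gripper opens to 85 mm and grips with 20 to 120 N. Pads are 22 mm wide; open, the fingers measure 114 mm over their backs; the gripper's body (76 mm by 85 mm) begins 54 mm behind the grasp point. The pads swing forward as they close: fully open they stand 13 mm farther back than shut.
Start: joints at [-75.304, 15.075, -2.767, 72.158, 0, 81.102], TCP at [0.21, -0.481, 0.256] pointing down, gripper open.
Joint ranges: [-151.79, 151.79], [-50.71, 97.33], [-67.44, 78.34], [-121.81, 120.89], [-77.56, 73.72], [-180, 180]. Speed limits (degrees/s): [108.29, 108.29, 147.25, 159.86, 180, 180].

INTERFACE

Orientations are given as a 3x3 rotation matrix whose columns are the frame's x, y, z axes.
In Python, from bench import r, read_camera, camera_info gives the robot as it stands. The module is installed in compiled form; this text tells all that it offers.
- The arm moves only by the shell command python3 -m pendant 'ROWS'. ROWS is JSON, a list of rows, each a list of 3 entries, a list of its own where there are three numbers: the turn, a rotation vector about the tool's x, y, z each as a share of pi/2 rad, from -1 to 1, then the shift along the tool's x, y, z each as a share of 0.15 m, from -1 to 1, then the opening, from 0 (shut) to 1 (fully open). In form: [[[rx, ry, rz], [x, y, z], claw], ...]. A call has 1 to 20 rows; each row is the pose to reach, as a shift and turn from the pose commanded when the call began, along the tool's axes at that moment; what a row does not reach only later rows make up. A row lasts 1/10 s, in which the tool goes at most 50 mm and 8.59 degrees, less where a joint would pass 70% of its speed; a pose out of reach is approached as far as the arm can. A call with a number of a shift or a turn outside -1 to 1 is refused whole. A call with a gripper value outside its range is refused whole. The fingers move at their own pace and stop on an object; the grip force is fixed at half the most. Time passes only in rows, so rows that repeat a pose let the fingers close. It gives the time, the measured TCP pose, the force, the opening and the grip force at its end, in the units of the state.
- r.state(): the state, without advancing time (a new reading comes with each control period).
- read_camera(name): name is "side" or "top" or "wrist"; returns the picture (480x640x3 uint8, red, green, blue); there is no depth.
- camera_info(name): a dict with "fx", "fy", "cx", "cy" (pixels), "rvec" (rotation vector, rad) and "tvec" (3), from world to camera coordinates, as OpenCV has them. Camera axes: x right, y down, z forward; pixel columns grow to the right and rows downward; lengths in m; the calibration is good to about 2 mm. A picture is of the moment at which its call begins: read the wrist's pose just before it. camera_info takes no time and is no camera call; for the wrist camera it gives the pose at the moment of the call.
- r.close_job(): hands the job in; it is judged then, once.
The state is a dict: "time_s": time; "joint_positions": joint angles; "dq": joint speeds; "joint_torque": joint torques, N m; "ee_pos": TCP position; "tcp_rot": TCP orientation; "force": force on the tool from outside, world axes, zero at the start; "wrist_torque": the same for the moment, N m; "grip_width": finger opening in m; "finger_force": force on a finger pad.
Only numpy, scipy, OpenCV 4.12 (cv2) and the standard library are available. Lean on these libraries where they do the work, as an engineer would, in place of code of your own. Each camera call takes 0.05 s, during which the arm holds its last target. There are 200 camera calls.

TASK

Clear the balance by nesting the green beaker from its pan straight down inside the other green beaker on the bench. Then take the capped bottle out of its tilted stand, mix it by turning it over in the air until its cap points at least 30 degrees below level for about a second, and finally stand it cap-up in the middle of the balance pan, setting it down gently. Leave the red tip box, the blue tube rack and the white jar where they are.

Things in the scene. Friction and masses are not known exactly. Their poses are not given: they have to be found in the camera images.
- bottle: closed amber glass bottle, 160 mm tall, about 220 g: body 54 mm in diameter up to 104 mm, shoulder, then a blue cap, 40 mm in diameter, from 118 to 160 mm; the cap is tight and may be gripped. Origin: centre of its underside; z runs along its axis to the cap. At the start it lies in the stand, cap up, leaning 40 degrees from vertical towards the stand's +x.
- cap (a point): centre of the blue cap, on the bottle's axis 139 mm from its underside
- stand: fixed metal stand, foot 150 x 90 x 8 mm. Origin: centre of the foot's underside; z up, +x roughly away from the robot. Its trough leans 40 degrees from vertical towards +x; the bottle's underside rests centred at (-45, 0, 40) mm. The trough touches only the bottle's lower (+x) side, up to 83 mm from its underside and 25 mm either side of the middle; the rest is free.
- balance: fixed laboratory balance, white housing 200 x 150 mm (x, y), top at 45 mm. Origin: centre of its underside, z up. The display is at its -x end.
- pan (a point): centre of the top face of the balance's round steel pan: 110 mm in diameter, top 58 mm above the bench, 25 mm towards +x from the balance's origin; z up
- beaker_pan: green plastic tapered beaker that stands on the balance pan at the start: 100 mm tall, outer diameter 40 mm at the foot and 64 mm at the rim, wall 2.5 mm, inner floor 32 mm above its underside, about 60 g. Origin: centre of its underside, z up. Fully nested in its twin, its underside lies 32 mm above the twin's underside, and its rim 32 mm above the twin's rim.
- beaker_bench: the identical green beaker, standing open side up on the bench. Origin: centre of its underside, z up.
- tip_box: bystander: red tip box, 80 x 115 x 56 mm. Origin: centre of its underside.
- tube_rack: bystander: blue rack with three capped tubes, 85 x 130 mm, 84 mm tall over the tubes. Origin: centre of its underside.
- white_jar: bystander: jar with a black lid, 64 mm diameter, 95 mm tall. Origin: centre of its underside.

How it is judged (in metres and radians):
On the way, in this order (a step that is already met when the one before it is completed fails the run):
1. the beaker from the pan sits fully nested in the other beaker on the bench, let go (horizontal distance between beaker_pan and beaker_bench below 0.006 m and z of beaker_pan in the frame of beaker_bench between 0.022 and 0.04 m and angle between beaker_pan's own z axis and vertical below 0.12 rad and angle between beaker_bench's own z axis and vertical below 0.1 rad and height (world z) of beaker_bench below 0.008 m and contact force between the fingers and beaker_pan below 0.1 N and contact force between the fingers and beaker_bench below 0.1 N), for 0.2 s.
2. the bottle is held in the air, turned over, its cap at least 25 degrees below level (angle between bottle's own z axis and vertical above 2 rad and height (world z) of cap above 0.05 m and contact force between the fingers and bottle above 1 N), for 0.5 s.
3. the bottle stands cap-up in the middle of the pan (horizontal distance between bottle and pan below 0.03 m and angle between bottle's own z axis and vertical below 0.08 rad and z of bottle in the frame of pan between -0.006 and 0.006 m), for 0.2 s.
At the end, for the whole second after the job is handed in: The beaker from the pan is nested in the other one, which stands upright on the bench (axes within 6 mm, underside 22 to 40 mm above the other's, upright within 0.1 rad); the bottle stands on the pan, cap up within 0.08 rad, its centre within 30 mm of the pan's centre; all released and at rest (all of step 1 and all of step 3 and contact force between the fingers and bottle below 0.1 N and linear speed of each of bottle, beaker_pan, beaker_bench below 0.02 m/s); the robot touches nothing.
It fails at once if tip box pushed by more than 25 mm or tipped (distance of tip_box from where it was at the start of the episode above 0.025 m or angle between tip_box's own z axis and vertical above 0.3 rad).
It fails at once if tube rack pushed by more than 25 mm or tipped (distance of tube_rack from where it was at the start of the episode above 0.025 m or angle between tube_rack's own z axis and vertical above 0.3 rad).
It fails at once if white jar pushed by more than 25 mm or tipped (distance of white_jar from where it was at the start of the episode above 0.025 m or angle between white_jar's own z axis and vertical above 0.3 rad).
It fails at once if the bottle dropped: falling, out of the fingers, faster than 0.35 m/s (contact force between the fingers and bottle below 0.1 N and linear speed of bottle above 0.35 m/s).
It fails at once if the bottle banged onto the balance (over 45 N) (contact force between bottle and balance above 45 N).
It also fails if it takes over 67 s, if anything falls off the work surface, if the arm or the gripper's body presses on something with over 40 N, if the wrist force passes 120 N, or if a joint passes its speed limit or range.

## Working session

There is one attempt and no reset: what is moved stays moved. The work goes in short steps, Python scripts to look and compute and a shell command to move; the robot and the scene stay as the last step left them, time stands still between calls to the robot, and variables do not carry over. Pictures are saved under pics/ and viewed, at most 14 in all, crops included, and the job is handed in when it is done.

```bash
mkdir -p pics; python3 - <<'E'
from bench import r, read_camera, camera_info
import cv2
for n in ("top","side"):
    cv2.imwrite(f"pics/{n}0.png",read_camera(n)[:,:,::-1]); print(n,camera_info(n))
s=r.state(); print(s['time_s'],s['ee_pos'],s['tcp_rot'],s['grip_width'],r.tip_reach)
E
```

```text
top {'fx': 608.3373338971029, 'fy': 608.3373338971029, 'cx': 316.23569857682133, 'cy': 225.60648751929267, 'rvec': array([ 2.0965019 , -2.14902202,  0.19053116]), 'tvec': array([-7.27026291e-06,  6.07497684e-01,  1.00203734e+00])}
side {'fx': 576.8961337634752, 'fy': 576.8961337634752, 'cx': 312.76382183577294, 'cy': 239.6197082864646, 'rvec': array([ 0.57617288, -2.5117369 ,  1.36630326]), 'tvec': array([0.53606604, 0.24027237, 0.84046873])}
0.1 [ 0.2100701  -0.48089813  0.25585591] [[ 9.16429713e-01  4.00195629e-01 -2.01835521e-04]
 [ 4.00195629e-01 -9.16429226e-01  9.65854393e-04]
 [ 2.01562735e-04 -9.65911357e-04 -9.99999513e-01]] 0.0850807445451497 0.025
```

View pics/top0.png

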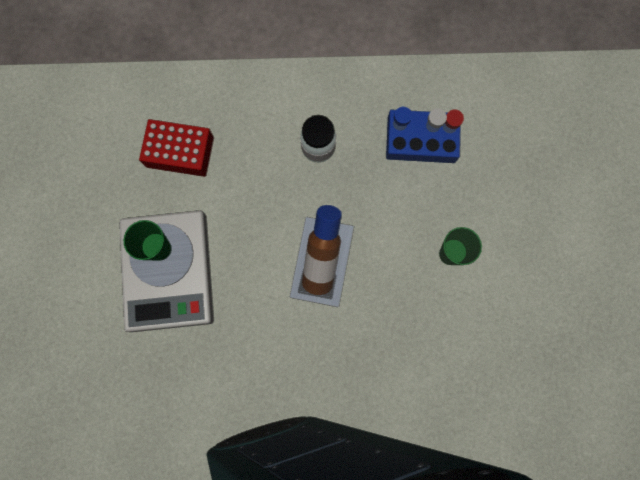

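View pics/side0.png

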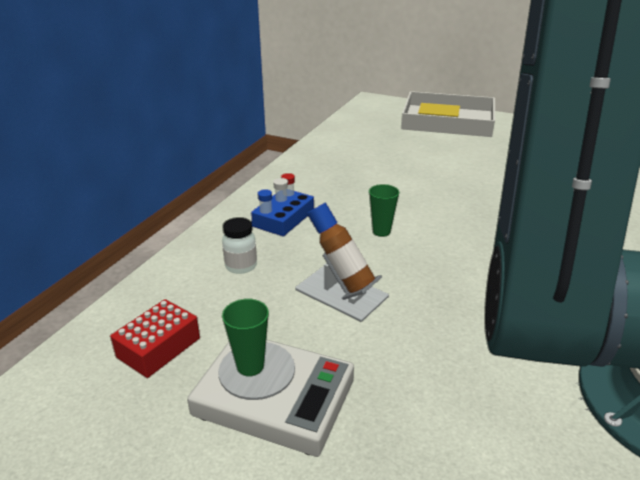

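Top view: balance at left (pan about (161,254)), beaker_pan rim about (145,240), bottle about (322,250), bench beaker about (461,246). I'll enlarge these for exact pixels.

```bash
python3 - <<'E'
import cv2,numpy as np
t=cv2.imread('pics/top0.png'); s=cv2.imread('pics/side0.png')
c=lambda im,x,y:cv2.resize(im[y:y+75,x:x+100],(400,300),interpolation=cv2.INTER_CUBIC)
a=np.vstack([np.hstack([c(t,115,205),c(t,415,210)]),np.hstack([c(t,275,200),c(t,275,245)])])
cv2.imwrite('pics/m0.png',a)
E
```

```text
(no output)
```

View pics/m0.png

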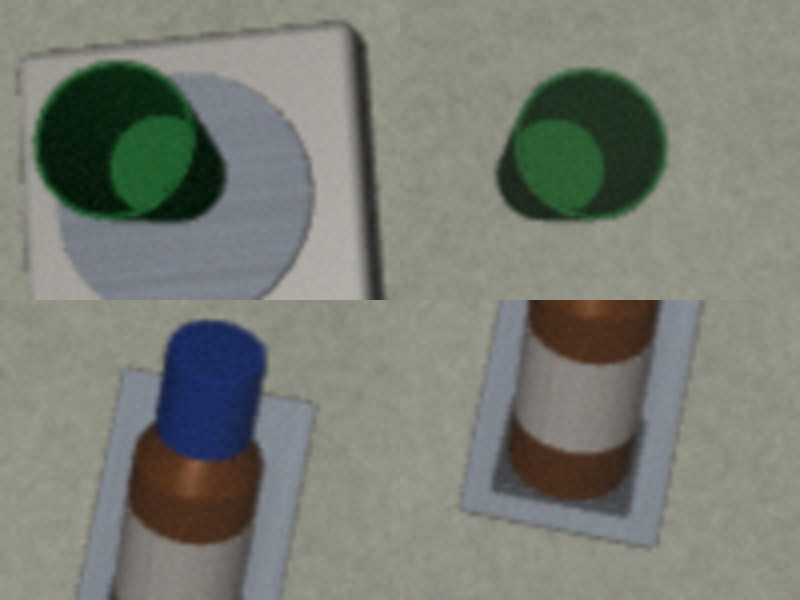

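The crops give the rims at pixels (143.5,239.5) and (462.2,245.5), the pan centre at (161,254.4), and the stand's foot corners at (306,217), (354,226), (290,298) and (339,307).

```bash
cat > h.py <<'E'
import numpy as np, cv2
from bench import r, read_camera, camera_info
from scipy.spatial.transform import Rotation as Ro
def ray(n,u,v,z,ci=None):
    c=ci or camera_info(n); R=cv2.Rodrigues(np.array(c['rvec']))[0]; t=np.array(c['tvec'])
    o=-R.T@t; d=R.T@np.array([(u-c['cx'])/c['fx'],(v-c['cy'])/c['fy'],1]); return o+d*(z-o[2])/d[2]
def proj(n,p,ci=None):
    c=ci or camera_info(n); R=cv2.Rodrigues(np.array(c['rvec']))[0]; q=R@np.array(p)+c['tvec']
    return np.array([c['cx']+c['fx']*q[0]/q[2],c['cy']+c['fy']*q[1]/q[2]])
def rows(pos,rot=None):
    "turn and shift (pendant units) from the current measured pose"
    s=r.state(); R=np.array(s['tcp_rot']); p=np.array(s['ee_pos'])
    sh=R.T@(np.array(pos)-p)/0.15
    tu=Ro.from_matrix(R.T@np.array(rot)).as_rotvec()/(np.pi/2) if rot is not None else np.zeros(3)
    return np.round(tu,4),np.round(sh,4)
E
python3 - <<'E'
from h import *
np.set_printoptions(precision=4,suppress=True)
print('pb',ray('top',143.5,239.5,.158)); print('bb',ray('top',462.2,245.5,.1)); print('pan',ray('top',161,254.4,.058))
C=[ray('top',*q,.008) for q in [(305.9,216.7),(353.7,225.7),(289.7,297.4),(338.9,306.4)]]
print(np.array(C)); c=np.mean(C,0); x=(C[0]+C[1]-C[2]-C[3])/2; print('stand',c,np.degrees(np.arctan2(x[1],x[0])),np.linalg.norm(x),np.linalg.norm(C[0]-C[1]))
for q in [(345.5,0),]: pass
a=np.arctan2(x[1],x[0]); X=np.array([np.cos(a),np.sin(a),0]); b=np.array([*c[:2],0])-.045*X+[0,0,.04]
ax=X*np.sin(np.radians(40))+[0,0,np.cos(np.radians(40))]
print('bottle',b,ax,'cap',b+.139*ax, proj('top',b+.16*ax),proj('top',b+.118*ax),proj('side',b+.16*ax),proj('side',b))
# rim foot check, side rim pixel
print(proj('side',[*ray('top',143.5,239.5,.158)]),proj('side',[*ray('top',462.2,245.5,.1)]))
for y in [(161,254.4)]: print(proj('side',ray('top',161,254.4,.058)))
print(ray('top',318,133,.095),ray('top',402,116,.08),ray('top',176,147,.056),ray('top',425,136,.05))
E
```

```text
pb [0.5731 0.2555 0.158 ]
bb [ 0.5596 -0.2555  0.1   ]
pan [0.5633 0.2537 0.058 ]
[[ 0.6332  0.0035  0.008 ]
 [ 0.6143 -0.083   0.008 ]
 [ 0.4874  0.0355  0.008 ]
 [ 0.4694 -0.0516  0.008 ]]
stand [ 0.5511 -0.0239  0.008 ] -12.286005444057219 0.1487855037515137 0.0886000894627074
bottle [ 0.5071 -0.0143  0.04  ] [ 0.6281 -0.1368  0.766 ] cap [ 0.5944 -0.0333  0.1465] [329.2654 212.6503] [325.879  232.8362] [315.6349 208.2443] [361.8332 286.1438]
[244.18   313.7375] [383.3008 191.8323]
[255.8091 368.5535]
[ 0.7622 -0.0221  0.095 ] [ 0.7947 -0.1704  0.08  ] [0.7563 0.2318 0.056 ] [ 0.7671 -0.2142  0.05  ]
```

```bash
python3 -m pendant '[[[0,0,-1],[0.97,-0.83,0],1],[[0,0,-1],[0.97,-0.83,0],1],[[0,0,-1],[0.97,-0.83,0],1],[[0,0,-1],[0.97,-0.83,0],1],[[0,0,-1],[0.97,-0.83,0],1],[[0,0,-1],[0.97,-0.83,0],1],[[0,0,-1],[0.97,-0.83,0],1],[[0,0,-1],[0.97,-0.83,0],1],[[0,0,-1],[0.97,-0.83,0],1],[[0,0,-1],[0.97,-0.83,0],1],[[0,0,-1],[0.97,-0.83,0],1]]'
python3 -m pendant '[[[0,0,-1],[0.82,0.97,0],1],[[0,0,-1],[0.82,0.97,0],1],[[0,0,-1],[0.82,0.97,0],1],[[0,0,-1],[0.82,0.97,0],1],[[0,0,-1],[0.82,0.97,0],1],[[0,0,-1],[0.82,0.97,0],1],[[0,0,-1],[0.82,0.97,0],1],[[0,0,-1],[0.82,0.97,0],1],[[0,0,-1],[0.82,0.97,0],1],[[0,0,-1],[0.82,0.97,0],1],[[0,0,-1],[0.82,0.97,0],1]]'
python3 - <<'E'
from h import *
np.set_printoptions(precision=4,suppress=True)
s=r.state(); print(s['time_s'],s['joint_positions'],s['ee_pos'],s['tcp_rot']); print(rows([.573,.2555,.25]))
E
```

```text
time_s: 1.2
ee_pos: [0.2936, -0.3086, 0.2561]
tcp_rot: [[-0.406, 0.914, -0.0], [0.914, 0.406, 0.0], [0.001, -0.0, -1.0]]
force: [0.3, 0.0, -0.8]
grip_width: 0.0855
finger_force: 0.0
time_s: 2.3
ee_pos: [0.3776, -0.1377, 0.2561]
tcp_rot: [[-0.914, -0.406, -0.0], [-0.406, 0.914, 0.0], [0.0, 0.0, -1.0]]
force: [1.1, 0.6, 0.0]
grip_width: 0.0856
finger_force: 0.0
2.3 [-31.6942   2.9945 -17.8908  69.1464  -0.0009 -55.6255] [ 0.3776 -0.1377  0.2561] [[-0.914  -0.4056 -0.0005]
 [-0.4056  0.914   0.0003]
 [ 0.0003  0.0004 -1.    ]]
(array([0., 0., 0.]), array([-2.2541,  1.8677,  0.0406]))
```

```bash
python3 -m pendant '[[[0,0,0],[-1,0.83,0],1],[[0,0,0],[-1,0.83,0],1],[[0,0,0],[-1,0.83,0],1],[[0,0,0],[-1,0.83,0],1],[[0,0,0],[-1,0.83,0],1]]'
python3 -m pendant '[[[0,0,0],[-1,0.83,0],1],[[0,0,0],[-1,0.83,0],1],[[0,0,0],[-1,0.83,0],1],[[0,0,0],[-1,0.83,0],1],[[0,0,0],[-1,0.83,0],1],[[0,0,0],[-1,0.83,0],1]]'
python3 - <<'E'
from h import *
np.set_printoptions(precision=4,suppress=True)
s=r.state(); print(s['joint_positions']); print(rows([.573,.2555,.153]))
im=read_camera('wrist'); cv2.imwrite('pics/w1.png',im[:,:,::-1]); print(proj('wrist',[.573,.2555,.158]))
E
```

```text
time_s: 2.8
ee_pos: [0.4666, 0.0402, 0.2557]
tcp_rot: [[-0.914, -0.405, -0.0], [-0.405, 0.914, 0.001], [-0.0, 0.001, -1.0]]
force: [-0.8, -0.7, 1.0]
grip_width: 0.0856
finger_force: 0.0
time_s: 3.4
ee_pos: [0.5529, 0.2104, 0.2556]
tcp_rot: [[-0.916, -0.401, -0.001], [-0.401, 0.916, -0.001], [0.001, -0.0, -1.0]]
force: [-0.2, 0.0, -0.4]
grip_width: 0.0855
finger_force: 0.0
[ 12.9556  21.8048   7.2078  75.4819  -0.015  -10.7027]
(array([0., 0., 0.]), array([-0.2443,  0.2213,  0.6836]))
[379.5881 319.2579]
```

View pics/w1.png

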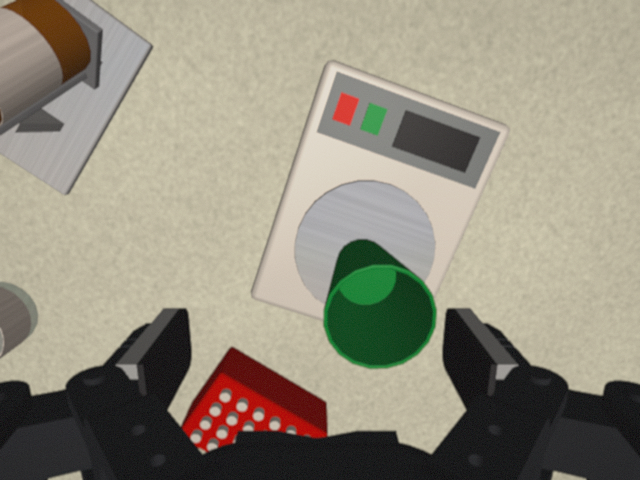

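The wrist view shows the beaker rim centred at about (380,316), against a predicted (379.6,319). That agrees, so I'll descend, grip and lift.

```bash
python3 -m pendant '[[[0,0,0],[-0.24,0.22,0],1],[[0,0,0],[-0.24,0.22,0.1],1],[[0,0,0],[-0.24,0.22,0.3],1],[[0,0,0],[-0.24,0.22,0.5],1],[[0,0,0],[-0.24,0.22,0.68],1],[[0,0,0],[-0.24,0.22,0.68],1],[[0,0,0],[-0.24,0.22,0.68],0.3],[[0,0,0],[-0.24,0.22,0.68],0.3],[[0,0,0],[-0.24,0.22,0.68],0.3],[[0,0,0],[-0.24,0.22,0.68],0.3],[[0,0,0],[-0.24,0.22,0.68],0.3],[[0,0,0],[-0.24,0.22,0.68],0.3],[[0,0,0],[-0.24,0.22,0.68],0.3],[[0,0,0],[-0.24,0.22,0.68],0.3]]'
```

```text
time_s: 4.85
ee_pos: [0.5739, 0.2549, 0.157]
tcp_rot: [[-0.917, -0.4, 0.004], [-0.4, 0.917, 0.001], [-0.004, -0.001, -1.0]]
force: [-0.8, -1.4, 7.4]
grip_width: 0.0609
finger_force: 63.5
```

```bash
python3 -m pendant '[[[0,0,0],[0,0,-0.1],0.3],[[0,0,0],[0,0,-0.3],0.3],[[0,0,0],[0,0,-0.6],0.3],[[0,0,0],[0,0,-0.9],0.3],[[0,0,0],[0,0,-0.95],0.3],[[0,0,0],[0,0,-0.95],0.3]]'
python3 -m pendant '[[[0,0,0],[0.23,-0.5,0],0.3],[[0,0,0],[0.46,-1,0],0.3],[[0,0,0],[0.46,-1,0],0.3],[[0,0,0],[0.46,-1,0],0.3],[[0,0,0],[0.46,-1,0],0.3]]'
python3 -m pendant '[[[0,0,0],[0.23,-0.5,0],0.3],[[0,0,0],[0.46,-1,0],0.3],[[0,0,0],[0.46,-1,0],0.3],[[0,0,0],[0.46,-1,0],0.3],[[0,0,0],[0.46,-1,0],0.3]]'
python3 -m pendant '[[[0,0,0],[0.23,-0.5,0],0.3],[[0,0,0],[0.46,-1,0],0.3],[[0,0,0],[0.46,-1,0],0.3],[[0,0,0],[0.46,-1,0],0.3],[[0,0,0],[0.46,-1,0],0.3],[[0,0,0],[0.46,-1,0],0.3]]'
python3 - <<'E'
from h import *
np.set_printoptions(precision=4,suppress=True)
s=r.state(); print(s['joint_positions'],s['ee_pos']); print(rows([.5596,-.2555,.2]))
a=read_camera('top'); b=read_camera('side'); w=read_camera('wrist')
for n in('top','side','wrist'): print(n,proj(n,[.5596,-.2555,.1]),proj(n,[*s['ee_pos'][:2],s['ee_pos'][2]+.005]))
cv2.imwrite('pics/m2.png',np.vstack([np.hstack([cv2.resize(a,(400,300)),cv2.resize(w,(400,300))]),np.hstack([cv2.resize(b[130:280,280:480],(400,300)),cv2.resize(a[190:310,400:560],(400,300))])])[:,:,::-1])
E
```

```text
time_s: 5.45
ee_pos: [0.5735, 0.2551, 0.2994]
tcp_rot: [[-0.916, -0.4, 0.004], [-0.4, 0.916, 0.001], [-0.005, -0.001, -1.0]]
force: [-0.3, 0.0, -0.1]
grip_width: 0.061
finger_force: 65.1
time_s: 5.95
ee_pos: [0.5692, 0.088, 0.2962]
tcp_rot: [[-0.918, -0.397, -0.001], [-0.397, 0.918, -0.0], [0.001, 0.0, -1.0]]
force: [0.5, -0.2, -1.1]
grip_width: 0.0611
finger_force: 65.2
time_s: 6.45
ee_pos: [0.5665, -0.0758, 0.2961]
tcp_rot: [[-0.917, -0.399, -0.001], [-0.399, 0.917, 0.0], [0.001, 0.001, -1.0]]
force: [0.5, 0.3, -0.9]
grip_width: 0.0609
finger_force: 65.4
time_s: 7.05
ee_pos: [0.5637, -0.2382, 0.2966]
tcp_rot: [[-0.916, -0.401, -0.0], [-0.401, 0.916, 0.001], [-0.0, 0.001, -1.0]]
force: [-0.2, 1.0, -1.2]
grip_width: 0.0612
finger_force: 65.5
[-30.5458  23.6923  16.5414  82.8853   0.0315 -54.2127] [ 0.5637 -0.2382  0.2966]
(array([0., 0., 0.]), array([ 0.0714, -0.0951,  0.6437]))
top [462.198  245.4798] [483.6943 219.8908]
side [383.2851 191.8292] [384.138   98.9292]
wrist [299.6805 203.2632] [320.9804 357.1223]
```

View pics/m2.png

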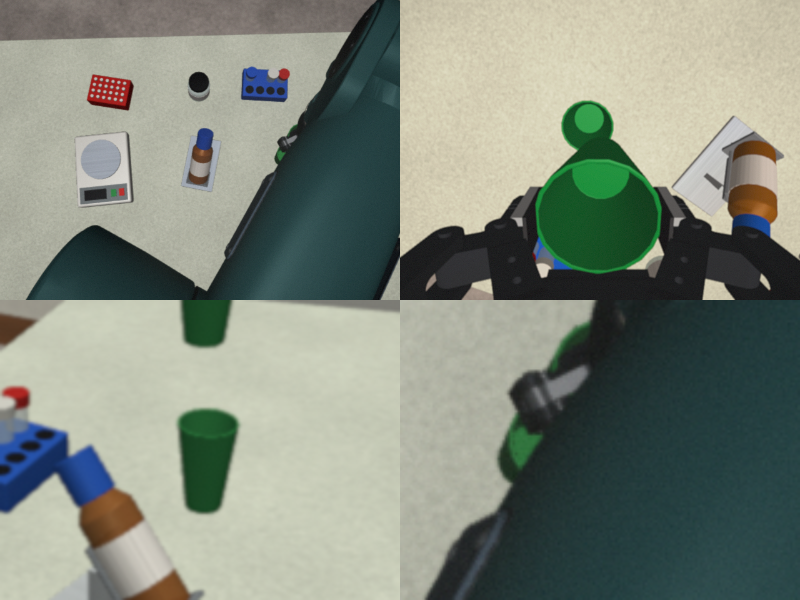

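In the wrist view the bench rim is at (299,203), as predicted. The held rim is at about (319.5,345), so I'll work out its offset in the hand.

```bash
python3 - <<'E'
from h import *
np.set_printoptions(precision=4,suppress=True)
s=r.state(); p=np.array(s['ee_pos']); R=np.array(s['tcp_rot'])
for z in (.001,.005):
  q=ray('wrist',319.5,344.8,p[2]+z); print('held rim - tcp',q-p, 'tool',R.T@(q-p)); d=q-p
  print(proj('wrist',p+[0,0,z]))
  print(rows([.5596-d[0],-.2555-d[1],.157-.026]))
E
```

```text
held rim - tcp [-0.0017 -0.0013  0.001 ] tool [ 0.002  -0.0005 -0.001 ]
[321.0158 350.7165]
(array([0., 0., 0.]), array([ 0.0574, -0.0917,  1.1068]))
held rim - tcp [-0.0037 -0.0022  0.005 ] tool [ 0.0043 -0.0005 -0.005 ]
[321.1449 357.5452]
(array([0., 0., 0.]), array([ 0.0425, -0.0915,  1.1068]))
```

```bash
python3 -m pendant '[[[0,0,0],[0.057,-0.092,0],0.3],[[0,0,0],[0.057,-0.092,0],0.3],[[0,0,0],[0.057,-0.092,0.2],0.3],[[0,0,0],[0.057,-0.092,0.45],0.3],[[0,0,0],[0.057,-0.092,0.7],0.3],[[0,0,0],[0.057,-0.092,0.85],0.3],[[0,0,0],[0.057,-0.092,0.95],0.3],[[0,0,0],[0.057,-0.092,1],0.3],[[0,0,0],[0.057,-0.092,1],0.3]]'
python3 -m pendant '[[[0,0,0],[0,0,0.03],0.3],[[0,0,0],[0,0,0.05],0.3],[[0,0,0],[0,0,0.07],0.3],[[0,0,0],[0,0,0.07],0.3]]'
```

```text
time_s: 8.1
ee_pos: [0.5606, -0.2561, 0.1463]
tcp_rot: [[-0.916, -0.4, -0.001], [-0.4, 0.916, 0.001], [0.001, 0.001, -1.0]]
force: [-0.1, -0.1, -0.4]
grip_width: 0.0606
finger_force: 65.5
time_s: 8.5
ee_pos: [0.5608, -0.2562, 0.1361]
tcp_rot: [[-0.916, -0.4, -0.0], [-0.4, 0.916, 0.0], [0.0, 0.0, -1.0]]
force: [-0.5, 0.1, -1.1]
grip_width: 0.061
finger_force: 65.5
```

```bash
python3 -m pendant '[[[0,0,0],[0,0,0.015],0.3],[[0,0,0],[0,0,0.03],0.3],[[0,0,0],[0,0,0.03],0.3]]'
python3 -m pendant '[[[0,0,0],[0,0,0],0.85],[[0,0,0],[0,0,0],1],[[0,0,0],[0,0,0],1],[[0,0,0],[0,0,0],1],[[0,0,0],[0,0,0],1],[[0,0,0],[0,0,0],1],[[0,0,0],[0,0,-0.2],1],[[0,0,0],[0,0,-0.5],1],[[0,0,0],[0,0,-0.8],1],[[0,0,0],[0,0,-1],1],[[0,0,0],[0,0,-1],1]]'
python3 - <<'E'
from h import *
a=read_camera('side'); w=read_camera('wrist')
cv2.imwrite('pics/m3.png',np.hstack([cv2.resize(a[130:280,280:480],(400,300)),cv2.resize(w,(400,300))])[:,:,::-1])
print(proj('wrist',[.5596,-.2555,.132]))
E
```

```text
time_s: 8.8
ee_pos: [0.5608, -0.2562, 0.1316]
tcp_rot: [[-0.916, -0.4, -0.0], [-0.4, 0.916, 0.0], [0.0, 0.0, -1.0]]
force: [-0.0, -0.7, -1.3]
grip_width: 0.0606
finger_force: 65.5
time_s: 9.9
ee_pos: [0.5619, -0.2569, 0.286]
tcp_rot: [[-0.916, -0.4, 0.005], [-0.4, 0.916, -0.003], [-0.004, -0.005, -1.0]]
force: [-0.3, 0.9, -0.7]
grip_width: 0.0853
finger_force: 0.0
[321.01795253 230.61669799]
```

View pics/m3.png

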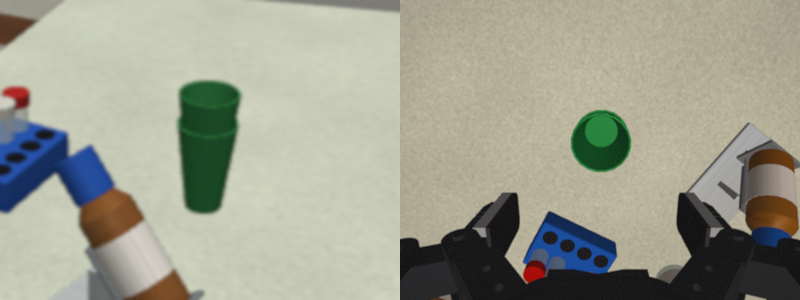

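The beakers are nested: the side view shows the rim standing above its twin, and the wrist rim is at (321,226). Next I'll work out the bottle approach.

```bash
cat >> h.py <<'E'
np.set_printoptions(precision=4,suppress=True)
a=np.radians(-12.3); X=np.array([np.cos(a),np.sin(a),0]); Z=np.array([0,0,1.])
S,C=np.sin(np.radians(40)),np.cos(np.radians(40))
ax=S*X+C*Z; b=np.array([.5071,-.0143,.04]); zt=C*X-S*Z; RG=np.stack([-ax,np.cross(zt,-ax),zt],1)
G=b+.093*ax-.002*zt
E
python3 - <<'E'
from h import *
print(r.state()['joint_positions'],G, G-.13*zt); t,s=rows(G-.13*zt,RG); print(t,s, Ro.from_rotvec(t*np.pi/2).magnitude()*57.3)
E
```

```text
[-32.1197  24.1691  15.0588  80.8417  -0.0025 -55.7124] [ 0.564  -0.0267  0.1125] [ 0.4667 -0.0055  0.1961]
[ 0.1735 -0.5364  0.373 ] [-0.0927  1.7848  0.5705] 60.843164066173856
```

```bash
python3 -m pendant '[[[0.1735,-0.5364,0.373],[0,1,0],1],[[0.1735,-0.5364,0.373],[0,1,0],1],[[0.1735,-0.5364,0.373],[0,1,0],1],[[0.1735,-0.5364,0.373],[0,1,0],1],[[0.1735,-0.5364,0.373],[0,1,0],1],[[0.1735,-0.5364,0.373],[0,1,0],1],[[0.1735,-0.5364,0.373],[0,1,0],1],[[0.1735,-0.5364,0.373],[0,1,0],1],[[0.1735,-0.5364,0.373],[0,1,0],1]]'
python3 - <<'E'
from h import *
print(r.state()['joint_positions']); print(rows(G-.12*zt,RG))
E
```

```text
time_s: 10.9
ee_pos: [0.4984, -0.1173, 0.2786]
tcp_rot: [[-0.63, 0.214, 0.746], [0.139, 0.977, -0.162], [-0.764, 0.002, -0.646]]
force: [-0.3, 0.4, 0.0]
grip_width: 0.0856
finger_force: 0.0
[-28.9152 -12.2826 -50.4763   3.2272  12.66   -10.8013]
(array([ 0.0005, -0.0023, -0.0012]), array([0.6571, 0.6821, 0.1433]))
```

```bash
python3 -m pendant '[[[0,0,0],[0,0.3,0],1],[[0,0,0],[0.1,0.68,0.1],1],[[0,0,0],[0.3,0.68,0.14],1],[[0,0,0],[0.65,0.68,0.14],1],[[0,0,0],[0.65,0.68,0.14],1],[[0,0,0],[0.65,0.68,0.14],1]]'
python3 - <<'E'
from h import *
print(r.state()['joint_positions']); print(rows(G,RG)); print(proj('wrist',b+.16*ax),proj('wrist',b+.093*ax),proj('wrist',b+.104*ax-.027*zt),proj('wrist',b+.118*ax-.02*zt),proj('wrist',b))
cv2.imwrite('pics/w4.png',read_camera('wrist')[:,:,::-1])
E
```

```text
time_s: 11.5
ee_pos: [0.4765, -0.0089, 0.1921]
tcp_rot: [[-0.633, 0.211, 0.745], [0.136, 0.977, -0.162], [-0.762, -0.001, -0.647]]
force: [1.1, -0.3, 2.1]
grip_width: 0.0852
finger_force: 0.0
[ -9.8709  -7.2808 -65.0029 -17.3734  -1.8214   1.4662]
(array([ 0.0003, -0.0036,  0.0012]), array([0.0189, 0.0079, 0.797 ]))
[319.5423 341.2841] [320.0977 237.7369] [320.4581 270.6193] [320.1951 290.4197] [321.0133  67.0396]
```

View pics/w4.png

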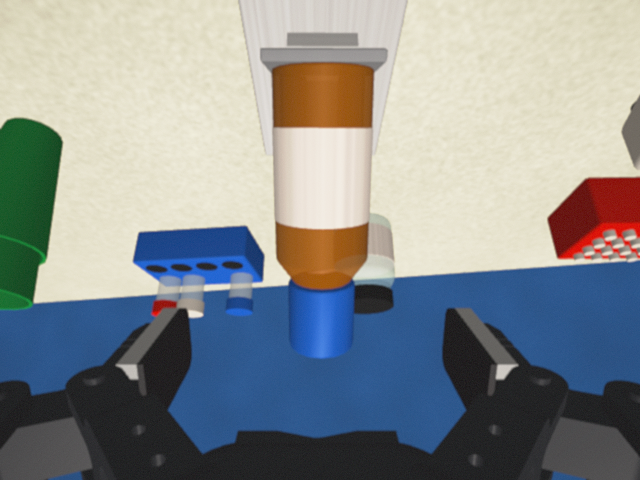

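The bottle axis is centred at x≈321 px, as predicted, and the cap sits below the jaw line. I'll move in and grip.

```bash
python3 -m pendant '[[[0,0,0],[0.02,0.01,0.1],1],[[0,0,0],[0.02,0.01,0.3],1],[[0,0,0],[0.02,0.01,0.5],1],[[0,0,0],[0.02,0.01,0.65],1],[[0,0,0],[0.02,0.01,0.75],1],[[0,0,0],[0.02,0.01,0.8],1],[[0,0,0],[0.02,0.01,0.8],1]]'
python3 -m pendant '[[[0,0,0],[0,0,0],0.3],[[0,0,0],[0,0,0],0.3],[[0,0,0],[0,0,0],0.3],[[0,0,0],[0,0,0],0.3],[[0,0,0],[0,0,0],0.3],[[0,0,0],[0,0,0],0.3],[[0,0,0],[0,0,0],0.3],[[0,0,0],[0,0,0],0.3]]'
```

```text
time_s: 12.25
ee_pos: [0.567, -0.0275, 0.1145]
tcp_rot: [[-0.628, 0.213, 0.748], [0.137, 0.977, -0.163], [-0.766, 0.0, -0.643]]
force: [0.4, 0.0, -0.6]
grip_width: 0.0856
finger_force: 0.0
time_s: 13.05
ee_pos: [0.5655, -0.0257, 0.1156]
tcp_rot: [[-0.627, 0.21, 0.75], [0.136, 0.978, -0.16], [-0.767, 0.002, -0.642]]
force: [-4.9, 9.7, 10.1]
grip_width: 0.0522
finger_force: 60.4
```

```bash
python3 -m pendant '[[[0,0,0],[-0.03,0,-0.03],0.3],[[0,0,0],[-0.1,0,-0.09],0.3],[[0,0,0],[-0.25,0,-0.22],0.3],[[0,0,0],[-0.45,0,-0.4],0.3],[[0,0,0],[-0.7,0,-0.6],0.3],[[0,0,0],[-0.9,0,-0.78],0.3],[[0,0,0],[-1,0,-0.85],0.3],[[0,0,0],[-1,0,-0.85],0.3],[[0,0,0],[-1,0,-0.85],0.3]]'
python3 - <<'E'
from h import *
s=r.state(); print(s['joint_positions'],s['force'],s['wrist_torque'])
w=read_camera('wrist'); a=read_camera('side'); t=read_camera('top')
cv2.imwrite('pics/m5.png',np.vstack([np.hstack([cv2.resize(w,(400,300)),cv2.resize(a,(400,300))]),np.hstack([cv2.resize(t,(400,300)),cv2.resize(w[:,120:520],(400,300))])])[:,:,::-1])
# placing pose: horizontal tool pointing along azimuth
for az in (0,15,24):
  c=np.radians(az); z=np.array([np.cos(c),np.sin(c),0]); RP=np.stack([-Z,np.cross(z,-Z),z],1); print(az,rows([.5,.05,.3],RP))
E
```

```text
time_s: 13.95
ee_pos: [0.5633, -0.0265, 0.3104]
tcp_rot: [[-0.629, 0.213, 0.748], [0.137, 0.977, -0.163], [-0.765, 0.0, -0.644]]
force: [0.6, 0.4, -2.3]
grip_width: 0.0522
finger_force: 63.1
[-10.241   -7.8969 -42.4025   5.5843  -1.5614   1.3358] [ 0.6353  0.4063 -2.341 ] [ 0.1151  0.9046 -0.0236]
0 (array([-0.1309, -0.445 , -0.0481]), array([ 0.3822,  0.4083, -0.3592]))
15 (array([-0.2906, -0.4381, -0.1065]), array([ 0.3822,  0.4083, -0.3592]))
24 (array([-0.3864, -0.4315, -0.1416]), array([ 0.3822,  0.4083, -0.3592]))
```

View pics/m5.png

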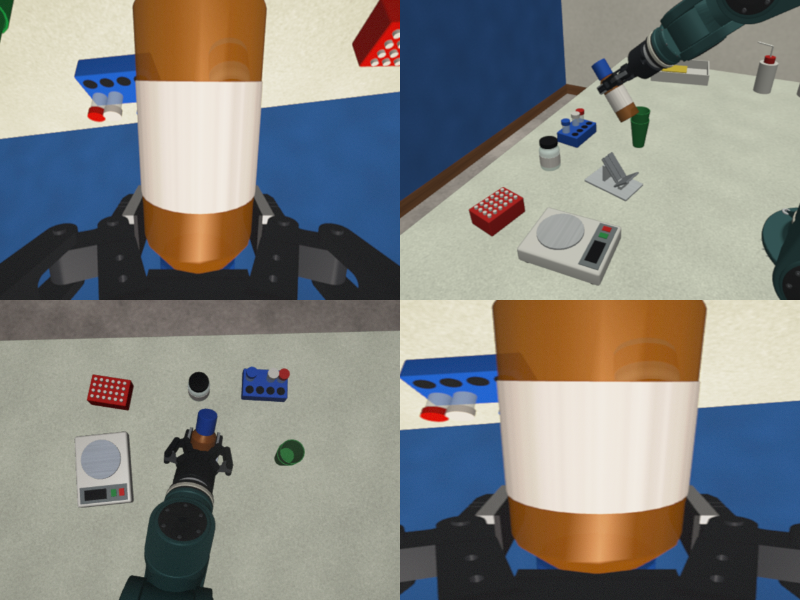

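The bottle is held square, with its axis vertical in the wrist view and a 2.3 N load. Before choosing the turn-over and placing poses I'll fit a planar arm model to check reach.

```bash
cat > k.py <<'E'
from h import *
from scipy.optimize import least_squares
D=[(15.075,-2.767,72.158,.5249,.256),(2.9945,-17.8908,69.1464,.4019,.2561),(21.8048,7.2078,75.4819,.5916,.2556),(23.6923,16.5414,82.8853,.612,.2966),(24.1691,15.0588,80.8417,.6178,.286),(-7.2808,-65.0029,-17.3734,.4766,.1921),(-7.8969,-42.4025,5.5843,.5639,.3104)]
M=[];y=[]
def rw(j2,j3,j4):
    a,q,p=np.radians([j2,j2-j3,j2-j3+j4]); s,c=np.sin,np.cos
    return [[1,0,s(a),c(a),c(q),s(q),c(p)],[0,1,c(a),-s(a),-s(q),c(q),-s(p)]]
for d in D: M+=rw(*d[:3]); y+=d[3:]
A=np.array(M);k=np.linalg.lstsq(A,np.array(y),rcond=1e-4)[0]; 
def ik(rr,z,p):
    f=lambda j:[*((np.array(rw(*j))@k-[rr,z])*1000),(j[0]-j[1]+j[2]-p)]
    o=least_squares(f,[0,-40,10]); return o.x,o.cost
if __name__=='__main__':
    print(k,np.abs(A@k-y).max())
    for q in [(.47,.19,40),(.56,.32,0),(.618,.155,0),(.618,.2,0),(.618,.155,-10),(.618,.3,0),(.618,.155,90),(.55,.33,0),(.55,.33,60)]: print(q,*ik(*q))
E
python3 k.py
```

```text
[ 0.0111  0.1639  0.5744 -0.001   0.3685  0.0487  0.395 ] 0.00302243794225987
(0.47, 0.19, 40) [ -7.631  -66.2154 -18.5844] 1.343107126166874e-19
(0.56, 0.32, 0) [  26.933   -87.0621 -113.9951] 1.3336522892787818e-24
(0.618, 0.155, 0) [  78.8874  -89.7049 -168.5923] 2.1641620107379743e-20
(0.618, 0.2, 0) [  64.9764  -88.5611 -153.5375] 6.566872605512313e-27
(0.618, 0.155, -10) [  87.0912  -83.5975 -180.6888] 1.0089787419200696e-22
(0.618, 0.3, 0) [  29.281   -78.8101 -108.0912] 1.3866695599588098e-26
(0.618, 0.155, 90) [26.7578 -0.7724 62.4698] 7.358978317503628e-24
(0.55, 0.33, 0) [  22.9725  -86.8801 -109.8526] 6.968201646738976e-25
(0.55, 0.33, 60) [ -2.3353 -20.0249  42.3104] 1.5407439555097887e-27
```

Placing with the tool level is out of reach at the pan. The new plan is to turn the bottle over now by rolling the wrist, put it back in the stand, regrip the cap from higher up, and place it from above.

```bash
python3 -m pendant '[[[0,0,0.5],[0,0,0],0.3],[[0,0,1],[0,0,0],0.3],[[0,0,1],[0,0,0],0.3],[[0,0,1],[0,0,0],0.3],[[0,0,1],[0,0,0],0.3],[[0,0,1],[0,0,0],0.3],[[0,0,1],[0,0,0],0.3],[[0,0,1],[0,0,0],0.3],[[0,0,1],[0,0,0],0.3],[[0,0,1],[0,0,0],0.3],[[0,0,1],[0,0,0],0.3],[[0,0,1],[0,0,0],0.3]]'
python3 -m pendant '[[[0,0,0.9],[0,0,0],0.3],[[0,0,0.9],[0,0,0],0.3],[[0,0,0.9],[0,0,0],0.3],[[0,0,0.9],[0,0,0],0.3],[[0,0,0.9],[0,0,0],0.3],[[0,0,0.9],[0,0,0],0.3],[[0,0,0.9],[0,0,0],0.3],[[0,0,0.9],[0,0,0],0.3],[[0,0,0.9],[0,0,0],0.3],[[0,0,0.9],[0,0,0],0.3],[[0,0,0.9],[0,0,0],0.3],[[0,0,0.9],[0,0,0],0.3],[[0,0,0.9],[0,0,0],0.3],[[0,0,0.9],[0,0,0],0.3],[[0,0,0.9],[0,0,0],0.3],[[0,0,0.9],[0,0,0],0.3],[[0,0,0.9],[0,0,0],0.3],[[0,0,0.9],[0,0,0],0.3],[[0,0,0.9],[0,0,0],0.3]]'
python3 - <<'E'
from h import *
s=r.state(); R=np.array(s['tcp_rot']); print('bottle angle',np.degrees(np.arccos(-R[2,0])),s['joint_positions'])
E
```

```text
time_s: 15.3
ee_pos: [0.5637, -0.0266, 0.3095]
tcp_rot: [[0.214, 0.63, 0.747], [0.977, -0.139, -0.163], [0.001, 0.764, -0.645]]
force: [0.2, -0.6, -2.0]
grip_width: 0.0524
finger_force: 63.1
time_s: 17.2
ee_pos: [0.5641, -0.0267, 0.3111]
tcp_rot: [[0.654, -0.112, 0.748], [0.017, -0.986, -0.163], [0.756, 0.119, -0.643]]
force: [0.7, 0.2, -1.4]
grip_width: 0.0521
finger_force: 63.1
bottle angle 139.1323103575997 [-10.2456  -7.8501 -42.2856   5.6219  -1.5595 172.3338]
```

```bash
python3 -m pendant '[[[0,0,0],[0,0,0],0.3],[[0,0,0],[0,0,0],0.3],[[0,0,0],[0,0,0],0.3],[[0,0,-0.5],[0,0,0],0.3],[[0,0,-0.9],[0,0,0],0.3],[[0,0,-0.9],[0,0,0],0.3],[[0,0,-0.9],[0,0,0],0.3],[[0,0,-0.9],[0,0,0],0.3],[[0,0,-0.9],[0,0,0],0.3],[[0,0,-0.9],[0,0,0],0.3],[[0,0,-0.9],[0,0,0],0.3],[[0,0,-0.9],[0,0,0],0.3],[[0,0,-0.9],[0,0,0],0.3],[[0,0,-0.9],[0,0,0],0.3]]'
python3 -m pendant '[[[0,0,-1],[0,0,0],0.3],[[0,0,-1],[0,0,0],0.3],[[0,0,-1],[0,0,0],0.3],[[0,0,-1],[0,0,0],0.3],[[0,0,-1],[0,0,0],0.3],[[0,0,-1],[0,0,0],0.3],[[0,0,-1],[0,0,0],0.3],[[0,0,-1],[0,0,0],0.3],[[0,0,-1],[0,0,0],0.3],[[0,0,-1],[0,0,0],0.3],[[0,0,-1],[0,0,0],0.3],[[0,0,-1],[0,0,0],0.3]]'
python3 - <<'E'
from h import *
from k import ik
print(rows([.5655,-.0257,.1156],[[-.627,.21,.75],[.136,.978,-.16],[-.767,.002,-.642]]))
# regrip feasibility: cap centre, tool pitch 40+beta ; place pitch beta
cap=b+.139*ax; pr=.618
for be in (30,40,50,60,70,80):
  p=np.radians(40+be); print(be,'pick',ik(np.hypot(*cap[:2]),cap[2],40+be)[0],'retreat',ik(np.hypot(*cap[:2])-.12*np.cos(p),cap[2]+.12*np.sin(p),40+be)[0],'place',ik(pr,.197,be)[0],'above',ik(pr,.3,be)[0])
E
```

```text
time_s: 18.6
ee_pos: [0.5641, -0.0266, 0.311]
tcp_rot: [[0.212, 0.629, 0.748], [0.977, -0.136, -0.163], [-0.0, 0.766, -0.643]]
force: [-0.4, 0.5, -2.4]
grip_width: 0.0524
finger_force: 63.1
time_s: 19.8
ee_pos: [0.5641, -0.0266, 0.311]
tcp_rot: [[-0.628, 0.214, 0.748], [0.138, 0.977, -0.163], [-0.766, 0.001, -0.643]]
force: [0.3, 0.1, -2.2]
grip_width: 0.0524
finger_force: 63.1
(array([-0.0021, -0.0013, -0.0012]), array([0.9926, 0.0065, 0.844 ]))
30 pick [ 14.0288 -26.7226  29.2486] retreat [  5.2668 -18.7386  45.9946] place [ 10.4045 -61.2644 -41.669 ] above [ -1.7565 -49.5853 -17.8288]
40 pick [ 19.0024 -16.0454  44.9522] retreat [13.1571 -5.1749 61.6679] place [  6.5211 -50.7635 -17.2847] above [ -1.7551 -38.9543   2.8007]
50 pick [24.956  -5.2838 59.7601] retreat [22.0048  9.0374 77.0325] place [  6.5997 -40.1296   3.2707] above [  0.7944 -28.1232  21.0824]
60 pick [31.6338  5.6122 73.9784] retreat [31.8257 24.4978 92.6721] place [  9.2265 -29.3755  21.3981] above [  5.077 -17.09   37.833]
70 pick [38.8828 16.7209 87.838 ] retreat [ 43.0916  42.7475 109.6558] place [ 13.5591 -18.4861  37.9548] above [10.5954 -5.8149 53.5897]
80 pick [ 46.6306  28.1817 101.5511] retreat [ 60.5853  76.1368 135.5515] place [19.0903 -7.4245 53.4852] above [17.0518  5.7872 68.7355]
```

```bash
python3 -m pendant '[[[0,0,0],[0.15,0,0.13],0.3],[[0,0,0],[0.4,0,0.34],0.3],[[0,0,0],[0.6,0,0.51],0.3],[[0,0,0],[0.78,0,0.66],0.3],[[0,0,0],[0.88,0,0.75],0.3],[[0,0,0],[0.93,0,0.79],0.3],[[0,0,0],[0.96,0,0.815],0.3],[[0,0,0],[0.98,0,0.833],0.3],[[0,0,0],[0.99,0,0.842],0.3],[[0,0,0],[0.99,0,0.842],0.3],[[0,0,0],[0.99,0,0.842],0.3]]'
```

```text
time_s: 20.9
ee_pos: [0.5657, -0.0265, 0.1171]
tcp_rot: [[-0.627, 0.213, 0.749], [0.138, 0.977, -0.162], [-0.767, 0.002, -0.642]]
force: [-3.1, 3.8, 1.5]
grip_width: 0.0525
finger_force: 63.5
```

```bash
python3 -m pendant '[[[0,0,0],[0,0,0],0.75],[[0,0,0],[0,0,0],0.85],[[0,0,0],[0,0,0],1],[[0,0,0],[0,0,0],1],[[0,0,0],[0,0,0],1],[[0,0,0],[0,0,-0.1],1],[[0,0,0],[0,0,-0.3],1],[[0,0,0],[0,0,-0.5],1],[[0,0,0],[0,0,-0.7],1],[[0,0,0],[0,0,-0.8],1],[[0,0,0],[0,0,-0.8],1]]'
python3 - <<'E'
from h import *
cap=b+.137*ax; T=np.array([.0,0,0])
RD=np.stack([-X,np.cross(-Z,-X),-Z],1)
print(cap,r.state()['joint_positions'],rows(cap+[0,0,.14],RD)); cv2.imwrite('pics/w6.png',read_camera('wrist')[:,:,::-1])
E
```

```text
time_s: 22.0
ee_pos: [0.4748, -0.007, 0.1949]
tcp_rot: [[-0.626, 0.213, 0.75], [0.137, 0.977, -0.163], [-0.767, 0.001, -0.641]]
force: [0.7, -0.1, 0.6]
grip_width: 0.0852
finger_force: 0.0
[ 0.5931 -0.0331  0.1449] [ -9.5262  -7.7541 -65.216  -17.5476  -2.0981   1.7945] (array([ 0.0004,  0.5569, -0.    ]), array([-0.9788, -0.0015,  0.2348]))
```

View pics/w6.png

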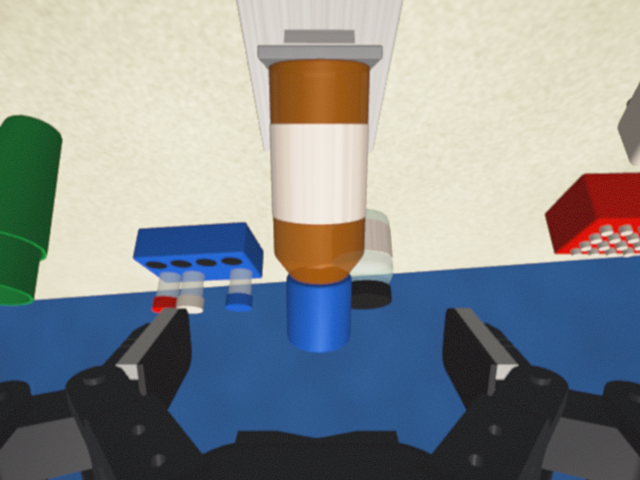

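The bottle is seated in the stand as before, with the cap at about (319,312). I'll swing above the cap with the tool pointing down.

```bash
python3 -m pendant '[[[0,0,0],[-0.3,0,0],1],[[0,0,0],[-0.6,0,0],1],[[0,0.1,0],[-0.9,0,0],1],[[0,0.3,0],[-0.98,0,0.1],1],[[0,0.557,0],[-0.98,0,0.235],1],[[0,0.557,0],[-0.98,0,0.235],1],[[0,0.557,0],[-0.98,0,0.235],1],[[0,0.557,0],[-0.98,0,0.235],1],[[0,0.557,0],[-0.98,0,0.235],1],[[0,0.557,0],[-0.98,0,0.235],1]]'
python3 - <<'E'
from h import *
cap=b+.137*ax
RD=np.stack([-X,np.cross(-Z,-X),-Z],1)
print(r.state()['joint_positions'],rows(cap+[0,0,.003],RD)); print(proj('wrist',b+.16*ax),proj('wrist',b+.118*ax))
cv2.imwrite('pics/w7.png',cv2.resize(read_camera('wrist'),(400,300))[:,:,::-1])
E
```

```text
time_s: 23.05
ee_pos: [0.5964, -0.034, 0.2803]
tcp_rot: [[-0.977, 0.214, -0.01], [0.214, 0.977, 0.003], [0.01, 0.0, -1.0]]
force: [0.7, 1.2, -0.6]
grip_width: 0.0854
finger_force: 0.0
[-11.0894  22.565   12.2289  80.2615   0.0329   1.2454] (array([ 0.0002, -0.0066, -0.0004]), array([0.0131, 0.0012, 0.8829]))
[318.7303 264.9762] [318.5622 209.7273]
```

View pics/w7.png

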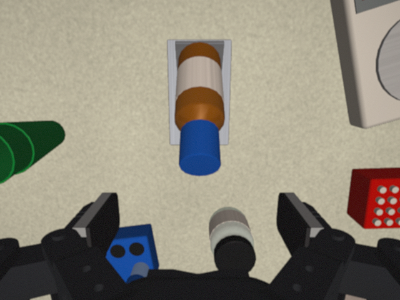

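The cap is seen at about (320,259), within 3 mm of the prediction. I'll descend and grip it.

```bash
python3 -m pendant '[[[0,-0.006,0],[0.02,0,0.1],1],[[0,-0.006,0],[0.02,0,0.35],1],[[0,-0.006,0],[0.02,0,0.6],1],[[0,-0.006,0],[0.02,0,0.75],1],[[0,-0.006,0],[0.02,0,0.84],1],[[0,-0.006,0],[0.02,0,0.88],1],[[0,-0.006,0],[0.02,0,0.88],1],[[0,-0.006,0],[0.02,0,0.88],0.1],[[0,-0.006,0],[0.02,0,0.88],0.1],[[0,-0.006,0],[0.02,0,0.88],0.1],[[0,-0.006,0],[0.02,0,0.88],0.1],[[0,-0.006,0],[0.02,0,0.88],0.1],[[0,-0.006,0],[0.02,0,0.88],0.1],[[0,-0.006,0],[0.02,0,0.88],0.1],[[0,-0.006,0],[0.02,0,0.88],0.1],[[0,-0.006,0],[0.02,0,0.88],0.1],[[0,-0.006,0],[0.02,0,0.88],0.1]]'
python3 -m pendant '[[[0,0,0],[0,0,-0.03],0.1],[[0,0,0],[0.02,0,-0.1],0.1],[[0,0,0],[0.02,0,-0.25],0.1],[[0,0,0],[0.02,0,-0.5],0.1],[[0,0,0],[0.02,0,-0.8],0.1],[[0,0,0],[0.02,0,-1],0.1],[[0,0,0],[0.02,0,-1],0.1]]'
```

```text
time_s: 24.8
ee_pos: [0.5914, -0.0323, 0.1518]
tcp_rot: [[-0.977, 0.213, 0.008], [0.213, 0.977, -0.001], [-0.008, 0.001, -1.0]]
force: [0.6, 2.0, 6.8]
grip_width: 0.039
finger_force: 59.7
time_s: 25.5
ee_pos: [0.5879, -0.0319, 0.3058]
tcp_rot: [[-0.977, 0.213, 0.013], [0.213, 0.977, -0.002], [-0.013, 0.0, -1.0]]
force: [0.9, -0.1, -2.1]
grip_width: 0.0386
finger_force: 60.4
```

```bash
python3 -m pendant '[[[0,-0.1,0],[0.05,0.15,-0.1],0.1],[[0,-0.2,0],[0.1,0.35,-0.1],0.1],[[0,-0.3,0],[0.2,0.6,-0.1],0.1],[[0,-0.444,0],[0.28,0.8,-0.1],0.1],[[0,-0.444,0],[0.28,0.93,-0.1],0.1],[[0,-0.444,0],[0.28,0.93,-0.1],0.1],[[0,-0.444,0],[0.28,0.93,-0.1],0.1],[[0,-0.444,0],[0.28,0.93,-0.1],0.1]]'
python3 - <<'E'
from h import *
print(r.state()['joint_positions'])
c=np.radians(24);X2=np.array([np.cos(c),np.sin(c),0]); p=np.radians(50); z=np.cos(p)*X2-np.sin(p)*Z; x=-np.sin(p)*X2-np.cos(p)*Z
print(rows([.56,.25,.28],np.stack([x,np.cross(z,x),z],1)))
E
```

```text
time_s: 26.3
ee_pos: [0.576, 0.1131, 0.3162]
tcp_rot: [[-0.746, 0.214, 0.631], [0.163, 0.977, -0.138], [-0.646, 0.0, -0.763]]
force: [-0.7, -0.1, -2.3]
grip_width: 0.0388
finger_force: 60.8
[  9.2123  -1.0179 -27.014   25.7901 -13.7182  16.7735]
(array([-0.2601,  0.0026, -0.3087]), array([ 0.3844,  0.8687, -0.0092]))
```

```bash
python3 -m pendant '[[[-0.1,0,-0.12],[0.1,0.2,0],0.1],[[-0.2,0,-0.24],[0.2,0.4,0],0.1],[[-0.26,0,-0.309],[0.3,0.6,0],0.1],[[-0.26,0,-0.309],[0.38,0.8,0],0.1],[[-0.26,0,-0.309],[0.38,0.87,-0.01],0.1],[[-0.26,0,-0.309],[0.38,0.87,-0.01],0.1],[[-0.26,0,-0.309],[0.38,0.87,-0.01],0.1],[[-0.26,0,-0.309],[0.38,0.87,-0.01],0.1]]'
python3 - <<'E'
from h import *
s=r.state(); P=np.array(s['ee_pos']); print(P,s['joint_positions'])
for n in('side','top'):
  print(n,proj(n,P),proj(n,P-[0,0,.137]),proj(n,P+[0,0,.023]),proj(n,[.5633,.2537,.058]))
a=read_camera('side'); t=read_camera('top')
cv2.imwrite('pics/m8.png',np.hstack([cv2.resize(a[200:425,130:355],(400,400),interpolation=2),cv2.resize(t[190:340,90:240],(400,400),interpolation=2)])[:,:,::-1])
E
```

```text
time_s: 27.1
ee_pos: [0.5605, 0.2498, 0.2807]
tcp_rot: [[-0.697, -0.405, 0.592], [-0.31, 0.914, 0.26], [-0.647, -0.002, -0.763]]
force: [-0.4, -0.4, -1.7]
grip_width: 0.0382
finger_force: 61.1
[0.5605 0.2498 0.2807] [ 13.6269   0.8861 -31.4105  17.8401   6.5069  -7.9446]
side [248.0254 237.0648] [255.076 321.978] [246.6947 221.0399] [255.7808 368.5517]
top [121.6576 234.0918] [149.4573 248.7034] [116.0803 231.1603] [160.9922 254.378 ]
```

View pics/m8.png

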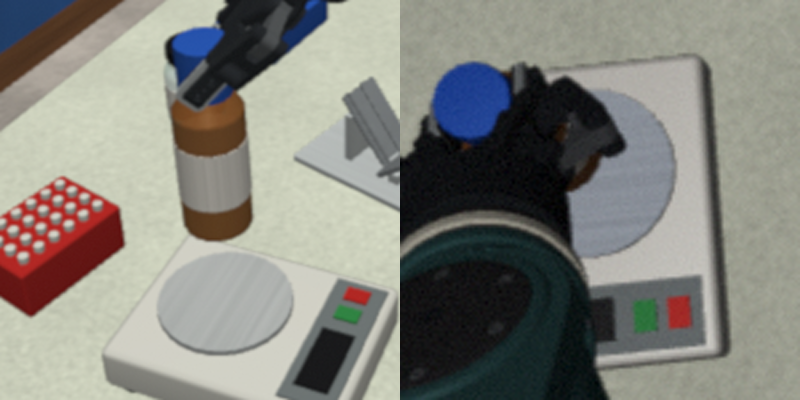

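The side view shows the bottle upright to within about 1° above the pan, its bottom at about (253,325). In the top view the cap at (117,227) puts the bottle axis about 5 mm ahead of the TCP. I'll lower it gently.

```bash
python3 -m pendant '[[[0,0,0],[0.05,0.015,0.05],0.1],[[0,0,0],[0.13,0.015,0.15],0.1],[[0,0,0],[0.2,0.015,0.23],0.1],[[0,0,0],[0.26,0.015,0.305],0.1],[[0,0,0],[0.3,0.015,0.35],0.1],[[0,0,0],[0.32,0.015,0.375],0.1],[[0,0,0],[0.32,0.015,0.375],0.1],[[0,0,0],[0.32,0.015,0.375],0.1]]'
python3 -m pendant '[[[0,0,0],[0.006,0,0.007],0.1],[[0,0,0],[0.012,0,0.014],0.1],[[0,0,0],[0.018,0,0.021],0.1],[[0,0,0],[0.018,0,0.021],0.1]]'
```

```text
time_s: 28.0
ee_pos: [0.5593, 0.2524, 0.2069]
tcp_rot: [[-0.696, -0.407, 0.592], [-0.312, 0.913, 0.262], [-0.647, -0.002, -0.762]]
force: [-0.2, -0.2, -2.7]
grip_width: 0.0387
finger_force: 61.2
time_s: 28.4
ee_pos: [0.5589, 0.2524, 0.202]
tcp_rot: [[-0.696, -0.407, 0.591], [-0.312, 0.913, 0.262], [-0.647, -0.002, -0.763]]
force: [0.6, -0.1, -2.5]
grip_width: 0.0387
finger_force: 61.2
```

```bash
python3 -m pendant '[[[0,0,0],[0.004,0,0.005],0.1],[[0,0,0],[0.008,0,0.01],0.1],[[0,0,0],[0.008,0,0.01],0.1]]'
python3 -m pendant '[[[0,0,0],[0.004,0,0.005],0.1],[[0,0,0],[0.006,0,0.007],0.1],[[0,0,0],[0.006,0,0.007],0.1]]'
```

```text
time_s: 28.7
ee_pos: [0.5589, 0.2524, 0.2]
tcp_rot: [[-0.696, -0.407, 0.591], [-0.312, 0.913, 0.262], [-0.646, -0.002, -0.763]]
force: [0.4, -0.2, -1.8]
grip_width: 0.0388
finger_force: 61.2
time_s: 29.0
ee_pos: [0.5596, 0.2527, 0.2]
tcp_rot: [[-0.694, -0.408, 0.593], [-0.312, 0.913, 0.263], [-0.648, -0.002, -0.761]]
force: [-2.9, -0.3, 7.5]
grip_width: 0.0388
finger_force: 61.8
```

It has touched down, carried by the pan at about 10 N. I'll release it and retreat along the tool axis.

```bash
python3 -m pendant '[[[0,0,0],[-0.003,0,-0.003],0.1],[[0,0,0],[-0.003,0,-0.003],0.45],[[0,0,0],[-0.003,0,-0.003],0.6],[[0,0,0],[-0.003,0,-0.003],0.8],[[0,0,0],[-0.003,0,-0.003],1],[[0,0,0],[-0.003,0,-0.003],1],[[0,0,0],[-0.003,0,-0.003],1],[[0,0,0],[0,0,-0.1],1],[[0,0,0],[0,0,-0.3],1],[[0,0,0],[0,0,-0.5],1],[[0,0,0],[0,0,-0.7],1],[[0,0,0],[0,0,-0.9],1],[[0,0,0],[0,0,-0.9],1],[[0,0,0],[0,0,-0.9],1],[[0,0,0],[0,0,-0.9],1]]'
python3 - <<'E'
from h import *
a=read_camera('side'); t=read_camera('top'); print(r.state()['ee_pos'],proj('top',[.5633,.2537,.218]),proj('side',[.5633,.2537,.218]),proj('side',[.5633,.2537,.058]))
cv2.imwrite('pics/m9.png',np.vstack([np.hstack([cv2.resize(a[150:425,150:425],(400,300),interpolation=2),cv2.resize(t[190:340,40:240],(400,300),interpolation=2)]),np.hstack([cv2.resize(a,(400,300)),cv2.resize(t,(400,300))])])[:,:,::-1])
E
```

```text
time_s: 30.5
ee_pos: [0.4793, 0.2171, 0.3008]
tcp_rot: [[-0.697, -0.407, 0.59], [-0.312, 0.913, 0.262], [-0.646, -0.002, -0.764]]
force: [0.7, 1.3, -0.7]
grip_width: 0.0854
finger_force: 0.0
[0.4793 0.2171 0.3005] [132.8252 239.5049] [247.9843 279.0999] [255.7808 368.5517]
```

View pics/m9.png

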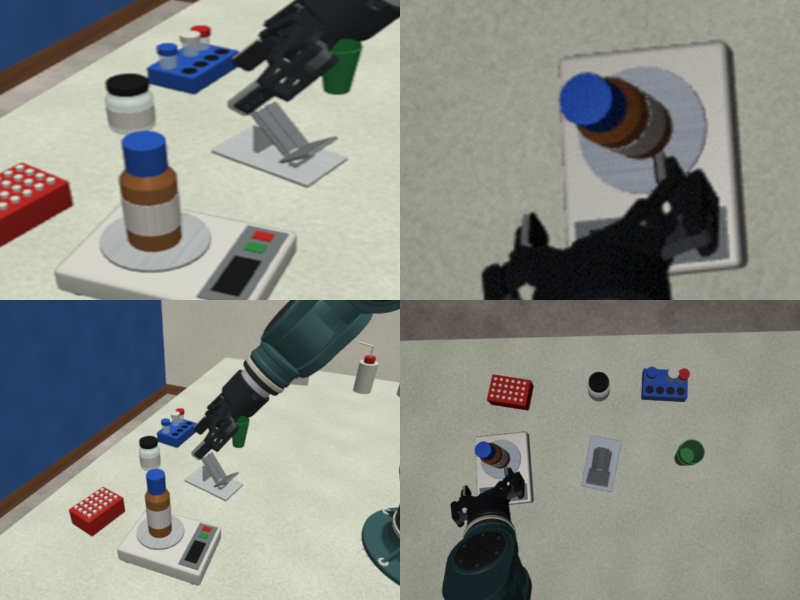

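The bottle stands upright and centred on the pan: its cap top is at (133,238.5) against an expected (132.8,239.5). The bystanders haven't moved.

```bash
python3 -c "
from bench import r
print(r.close_job())"
```

```text
the job is handed in; nothing more can be done
None
```

I handed the job in at about 30.6 s of 67 s, and no verdict came back: the last pictures show the beakers nested and the bottle, held turned over for about a second on the way, cap-up mid-pan with the bystanders unmoved.

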